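Stand the gourd vases on setter discs of their own clay

TASK

The printed gourd-shaped (double-bulb) vases are to be fired on setter discs of their own clay: pick up each of the four gourd vases and stand it upright in the middle of the flat disc of the same colour, with its whole foot on the disc. The fresh clay is fragile, so set each one down gently without dropping it, and knock nothing over. Leave the white lattice block and the straight terracotta cup where they are.

Things in the scene. Friction and masses are not known exactly. Their poses are not given: they have to be found in the camera images.
- gourd_white_mid (a point): centre (on the axis, 50 mm above the foot) of the white gourd vase: loose, round, upright double-bulb vase, 100 mm tall, 0.1 to 0.2 kg, z up; across: flat foot 40 mm, lower bulb 54 mm (20 to 34 mm above the foot), waist 37 mm (at 55 mm), upper bulb 42 mm with straight sides from 66 to 82 mm (grip it there: middle 24 mm above this point), neck 25 mm with dark mouth.
- gourd_charcoal_mid (a point): centre (on the axis, 50 mm above the foot) of the charcoal black gourd vase: loose, round, upright double-bulb vase, 100 mm tall, 0.1 to 0.2 kg, z up; across: flat foot 40 mm, lower bulb 54 mm (20 to 34 mm above the foot), waist 37 mm (at 55 mm), upper bulb 42 mm with straight sides from 66 to 82 mm (grip it there: middle 24 mm above this point), neck 25 mm with dark mouth.
- gourd_terracotta_mid (a point): centre (on the axis, 50 mm above the foot) of the terracotta red-brown gourd vase: loose, round, upright double-bulb vase, 100 mm tall, 0.1 to 0.2 kg, z up; across: flat foot 40 mm, lower bulb 54 mm (20 to 34 mm above the foot), waist 37 mm (at 55 mm), upper bulb 42 mm with straight sides from 66 to 82 mm (grip it there: middle 24 mm above this point), neck 25 mm with dark mouth.
- gourd_blue_mid (a point): centre (on the axis, 50 mm above the foot) of the blue gourd vase: loose, round, upright double-bulb vase, 100 mm tall, 0.1 to 0.2 kg, z up; across: flat foot 40 mm, lower bulb 54 mm (20 to 34 mm above the foot), waist 37 mm (at 55 mm), upper bulb 42 mm with straight sides from 66 to 82 mm (grip it there: middle 24 mm above this point), neck 25 mm with dark mouth.
- setter_white_top (a point): centre of the upper face of the white setter disc: a flat round clay disc, 72 mm across, 8 mm thick, fixed on the bench; this point is 8 mm above the bench top. z axis up.
- setter_charcoal_top (a point): centre of the upper face of the charcoal black setter disc: a flat round clay disc, 72 mm across, 8 mm thick, fixed on the bench; this point is 8 mm above the bench top. z axis up.
- setter_terracotta_top (a point): centre of the upper face of the terracotta red-brown setter disc: a flat round clay disc, 72 mm across, 8 mm thick, fixed on the bench; this point is 8 mm above the bench top. z axis up.
- setter_blue_top (a point): centre of the upper face of the blue setter disc: a flat round clay disc, 72 mm across, 8 mm thick, fixed on the bench; this point is 8 mm above the bench top. z axis up.
- block_mid (a point): centre of the white lattice block, a loose 60 mm cube of white clay with a grid of 4 by 4 round holes in each face, 30 mm above the bench; it stays where it is.
- cup_mid (a point): centre (42.5 mm above the bench) of the straight terracotta cup, a loose open cup 85 mm tall, 62 mm across the rim; it stays where it is.
Mind the look-alikes: they are no part of the job. There is more than one size of the part that bears gourd_blue_mid; the job needs the middle-sized.

How it is judged:
At the end, for the whole second after the job is handed in: Each gourd vase stands released, upright (0.1 rad) and at rest on the disc of its own colour, its axis within 15 mm of the disc's centre, its foot on the disc (height within 4 mm); block and cup upright (0.1 rad) and within 25 mm of their starts (horizontal distance between gourd_white_mid and setter_white_top below 0.015 m and z of gourd_white_mid in the frame of setter_white_top between 0.046 and 0.054 m and angle between each of gourd_white_mid, gourd_charcoal_mid, gourd_terracotta_mid, gourd_blue_mid, block_mid, cup_mid's own z axis and vertical below 0.1 rad and linear speed of each of gourd_white, gourd_charcoal, gourd_terracotta, gourd_blue below 0.02 m/s and angular speed of each of gourd_white, gourd_charcoal, gourd_terracotta, gourd_blue below 0.2 rad/s and horizontal distance between gourd_charcoal_mid and setter_charcoal_top below 0.015 m and z of gourd_charcoal_mid in the frame of setter_charcoal_top between 0.046 and 0.054 m and horizontal distance between gourd_terracotta_mid and setter_terracotta_top below 0.015 m and z of gourd_terracotta_mid in the frame of setter_terracotta_top between 0.046 and 0.054 m and horizontal distance between gourd_blue_mid and setter_blue_top below 0.015 m and z of gourd_blue_mid in the frame of setter_blue_top between 0.046 and 0.054 m and distance of each of block_mid, cup_mid from where it was at the start of the episode below 0.025 m); the robot touches nothing.
It fails at once if a vase, the block or the cup is knocked over (a vase leans more than 0.7 rad, the block or the cup more than 0.5 rad) (angle between any of gourd_white_mid, gourd_charcoal_mid, gourd_terracotta_mid, gourd_blue_mid's own z axis and vertical above 0.7 rad or angle between any of block_mid, cup_mid's own z axis and vertical above 0.5 rad).
It fails at once if a gourd vase is dropped or thrown (moves faster than 0.7 m/s with no finger on it, as after a fall of about 25 mm) ((contact force between gourd_white and the fingers below 0.05 N and linear speed of gourd_white above 0.7 m/s) or (contact force between gourd_charcoal and the fingers below 0.05 N and linear speed of gourd_charcoal above 0.7 m/s) or (contact force between gourd_terracotta and the fingers below 0.05 N and linear speed of gourd_terracotta above 0.7 m/s) or (contact force between gourd_blue and the fingers below 0.05 N and linear speed of gourd_blue above 0.7 m/s)).
It fails at once if the lattice block or the straight cup is moved more than 25 mm (distance of any of block_mid, cup_mid from where it was at the start of the episode above 0.025 m).
It also fails if it takes over 112 s, if anything falls off the work surface, if the arm or the gripper's body presses on something with over 40 N, if the wrist force passes 120 N, or if a joint passes its speed limit or range.

ROBOT

A 6-joint arm with a two-finger parallel gripper is mounted at the origin on the work surface. World frame = base frame: x ahead of the robot, y to its left, z up, the work surface at z = 0. Lengths are in m, angles in rad, forces in N, time in s.
With the tool pointing down it reaches from about 0.35 to 0.95 m from the base axis. Payload 17.4 kg.
Tool frame: the origin (TCP) lies midway between the tips of the shut fingers; the grasp point (between the pads) lies 19 mm behind it; z points along the fingers, y is the line along which they close (so a half turn about z gives the same grasp; the last joint's range is limited). The gripper opens to 93 mm and grips with 3 to 60 N. Pads are 15 mm wide; open, the fingers measure 128 mm over their backs; the gripper's body (75 mm by 188 mm) begins 65 mm behind the grasp point.
Start: joints at [1.232, 0.116, 1.442, -0, 1.584, -0.038], TCP at [0.2, 0.645, 0.196] pointing down, gripper open.
Joint ranges: [-2.83, 2.83], [-0.83, 2.19], [0.07, 2.5], [-1.14, 4.28], [0.01, 3], [-2.97, 2.97]. Speed limits (rad/s): [1.89, 1.89, 2.22, 3.14, 3.14, 3.14].

INTERFACE

Orientations are given as [roll, pitch, yaw] about the fixed x, y, z axes, in that order (R = Rz(yaw) Ry(pitch) Rx(roll)).
In Python, from station import arm gives the robot as it stands. The module is installed in compiled form; this text tells all that it offers.
- The arm moves only by the tool arm_command, never from a script. Its argument "motion" is a list of rows, each an object with "grip": the finger opening in m, from 0 to 0.093; "offset": the shift along the tool's x, y, z in m, a list of three; "turn": the turn, a rotation vector about the tool's x, y, z in rad, a list of three. A call has 1 to 8 rows; each row shifts and turns the commanded pose from where the row before left it, along the tool's axes as they then stand; what a row does not reach is not made up. A row lasts 1/8 s, in which the tool goes at most 62.5 mm and 10.7 degrees, less where a joint would pass 70% of its speed; a pose out of reach is approached as far as the arm can. A call with a gripper value outside its range is refused whole. The fingers move at their own pace and stop on an object; "force" is the grip in N (left out, the last holds). Time passes only in rows, so rows that do not move let the fingers close. It gives the time, the measured TCP pose, the force, the opening and the grip force at its end, in the units of the state.
- arm.observe(): the state, without advancing time (a new reading comes with each control period).
- arm.read_camera(name): name is "scene" or "top"; returns (picture, depth): 420x560x3 uint8, red, green, blue; 420x560 float32, m along the optical axis (not along the pixel's ray), 0 where there is no reading.
- arm.calibration(name): a dict with "mtx" (3x3 intrinsics, pixels), "origin" and "attitude" of the camera in the world. Camera axes: x right, y down, z forward; pixel columns grow to the right and rows downward; lengths in m; the calibration is good to about 2 mm. A picture is of the moment at which its call begins. calibration takes no time and is no camera call.
- arm.job_done(): hands the job in; it is judged then, once.
The state is a dict: "time": time; "qpos": joint angles; "joint_vel": joint speeds; "tau": joint torques, N m; "tool_pos": TCP position; "orientation": TCP orientation; "force": force on the tool from outside, world axes, zero at the start; "moment": the same for the moment, N m; "width": finger opening in m; "gripper_force": force on a finger pad.
Only numpy, scipy, OpenCV 4.12 (cv2) and the standard library are available. Lean on these libraries where they do the work, as an engineer would, in place of code of your own. Each camera call takes 0.05 s, during which the arm holds its last target. There are 200 camera calls.

## Working session

There is one attempt and no reset: what is moved stays moved. The work goes in short steps, Python scripts to look and compute and a tool call to move; the robot and the scene stay as the last step left them, time stands still between calls to the robot, and variables do not carry over. Pictures are saved under pics/ and viewed, at most 14 in all, crops included, and the job is handed in when it is done.

Besides the shell and the picture viewer there is one more tool, called after "Request:" as name(argument=value, ...) on one line, values as JSON. arm_command: Moves the arm, as the interface text tells. Its arguments: {"type":"object","properties":{"motion":{"type":"array"},"force":{"type":"number"}},"required":["motion"]}

```bash
mkdir -p pics; cat > h.py <<'E'
import numpy as np, cv2
from station import arm
def snap(n,tag):
    p,d=arm.read_camera(n); cv2.imwrite(f'pics/{tag}.png',p[:,:,::-1]); np.save(f'{tag}.npy',d); return p,d
def cal(n):
    c=arm.calibration(n); return np.array(c['mtx']),np.array(c['origin']),c['attitude']
E
python3 - <<'E'
from h import *
print(arm.observe())
for n in ('scene','top'):
    snap(n,n+'0'); print(arm.calibration(n))
E
```

```text
{'time': 0.0, 'qpos': array([ 1.23217459e+00,  1.16465118e-01,  1.44229107e+00, -6.72128138e-06,
        1.58402314e+00, -3.78028269e-02]), 'joint_vel': array([-0.00125626, -0.00018937, -0.00100974,  0.00045566, -0.00060384,
        0.00073943]), 'tau': array([ 5.25185824e-04, -7.21277833e+01, -6.22607303e+01,  7.78954290e-02,
        2.41359905e-02, -1.45118506e-04]), 'tool_pos': array([0.19993311, 0.64444766, 0.19480326]), 'orientation': array([-3.14040658e+00, -3.81326145e-05,  2.84077364e+00]), 'force': array([ 0.55334243, -0.14093263, -0.21387732]), 'moment': array([ 0.02855281, -0.01010834, -0.01450405]), 'gripper_force': 0.0, 'width': 0.09311745266551096}
{'mtx': array([[427.78497037,   0.        , 279.94336929],
       [  0.        , 427.78497037, 210.54937403],
       [  0.        ,   0.        ,   1.        ]]), 'origin': array([ 1.08329913, -0.58786887,  0.72933757]), 'attitude': array([-2.24300356,  0.01826664,  0.77644571])}
{'mtx': array([[473.29727788,   0.        , 281.01793126],
       [  0.        , 473.29727788, 207.88771613],
       [  0.        ,   0.        ,   1.        ]]), 'origin': array([0.38007225, 0.00258497, 1.06397444]), 'attitude': array([-3.01295745e+00, -1.94788602e-03, -1.60013371e+00])}
```

View pics/scene0.png

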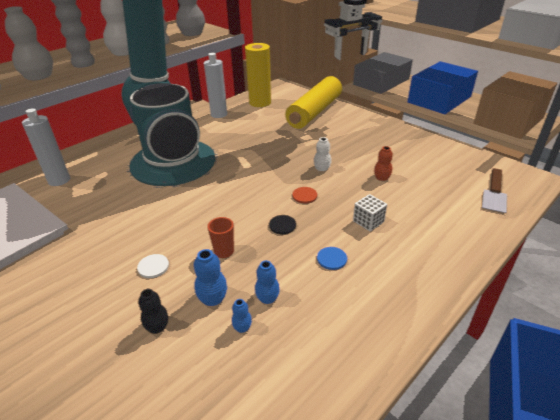

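View pics/top0.png

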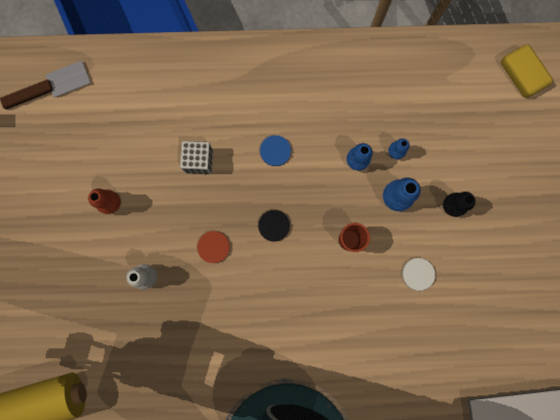

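Scene picture: white gourd (322,155), terracotta (384,164), charcoal (152,312). The blue candidates are large (209,278), middle (266,283) and small (241,316). In the top picture the blues are large (402,193), middle (361,156) and small (400,148). The discs there are blue (276,151), black (274,226), terracotta (213,247) and white (419,274). Other look-alikes are the cup (354,237) and the grey and white items on the shelf. I'll check the choice with a crop and depth sizes.

```bash
cat >> h.py <<'E'
from scipy.spatial.transform import Rotation as R
from scipy.optimize import least_squares
def cloud(n,d):
    K,o,a=cal(n); v,u=np.mgrid[:420,:560]
    P=np.stack([(u-K[0,2])*d/K[0,0],(v-K[1,2])*d/K[1,1],d],-1)
    W=P@R.from_euler('xyz',a).as_matrix().T+o; W[d==0]=np.nan; return W
def ray(n,u,v,z):
    K,o,a=cal(n); r=R.from_euler('xyz',a).as_matrix()@np.linalg.solve(K,[u,v,1]); return o+r*(z-o[2])/r[2]
def fitc(p,r):
    f=lambda c:np.hypot(*(p-c).T)-r
    s=least_squares(f,p.mean(0),loss='soft_l1',f_scale=.002); return s.x,np.sqrt(np.mean(s.fun**2))
E
cat > m.py <<'E'
from h import *
ds={n:np.load(n+'0.npy') for n in('scene','top')}
C={n:cloud(n,ds[n]) for n in ds}
A=np.concatenate([C[n].reshape(-1,3) for n in C]); src=np.repeat([0,1],[420*560]*2)
for nm,(u,v) in dict(white=(134,277),terra=(97,197),char=(467,201),blueM=(365,150),blueL=(409,186),blueS=(403,144)).items():
    g=ray('top',u,v,.1); m=np.hypot(*(A[:,:2]-g[:2]).T)<.04
    print(nm,g.round(3),'zmax',[np.nanmax(A[m&(src==k)&(A[:,2]<.16),2]).round(3) for k in(0,1)])
    for k in(0,1,None):
        q=A[m&(A[:,2]>.066)&(A[:,2]<.082)&((src==k) if k is not None else True)]
        if len(q)>8: c,e=fitc(q[:,:2],.021); print('   ',k,len(q),c.round(4),round(e,4))
T=C['top']
for nm,(u,v) in dict(white=(419,274),terra=(213,247),char=(274,226),blue=(276,151)).items():
    p=cv2.imread('pics/top0.png').astype(int); s=p[v-22:v+23,u-22:u+23]; 
    bg=s[[0,0,-1,-1],[0,-1,0,-1]]; mk=(np.abs(s-p[v,u]).sum(2)<70).astype(np.uint8)
    n,l,st,cc=cv2.connectedComponentsWithStats(mk); i=l[22,22]; 
    x,y=cc[i]+[u-22,v-22]; print('disc',nm,(round(x,1),round(y,1)),st[i],ray('top',x,y,.008).round(4),'depthz',T[v-3:v+4,u-3:u+4,2].mean().round(4))
for nm,(u,v) in dict(block=(196,157),cup=(354,237)).items(): print(nm,ray('top',u,v,.06 if nm=='block' else .085).round(3))
im=cv2.imread('pics/scene0.png')[225:345,120:300]; cv2.imwrite('pics/crop.png',cv2.resize(im,None,fx=4,fy=4,interpolation=2))
E
python3 m.py
```

```text
white [0.373 0.297 0.1  ] zmax [np.float64(0.104), np.float64(0.105)]
    0 64 [0.3719 0.3007] 0.0019
    1 55 [0.3742 0.2989] 0.0006
    None 119 [0.3729 0.2996] 0.0018
terra [0.538 0.375 0.1  ] zmax [np.float64(0.102), np.float64(0.105)]
    0 71 [0.5387 0.3834] 0.0018
    1 61 [0.5411 0.3808] 0.0007
    None 132 [0.5396 0.3822] 0.0019
char [ 0.508 -0.386  0.1  ] zmax [np.float64(0.103), np.float64(0.104)]
    0 127 [ 0.5103 -0.3881] 0.0009
    1 68 [ 0.5122 -0.3922] 0.0008
    None 195 [ 0.5106 -0.3898] 0.0018
blueM [ 0.621 -0.182  0.1  ] zmax [np.float64(0.103), np.float64(0.104)]
    0 115 [ 0.6209 -0.1775] 0.001
    1 53 [ 0.6234 -0.1815] 0.0008
    None 168 [ 0.6215 -0.1783] 0.0019
blueL [ 0.543 -0.269  0.1  ] zmax [np.float64(0.132), np.float64(0.134)]
    0 127 [ 0.5373 -0.2637] 0.0016
    1 35 [ 0.5339 -0.2604] 0.0016
    None 162 [ 0.5371 -0.2626] 0.0023
blueS [ 0.632 -0.262  0.1  ] zmax [np.float64(0.078), np.float64(0.079)]
    0 131 [ 0.6289 -0.2586] 0.0054
    1 118 [ 0.653  -0.2832] 0.0056
    None 249 [ 0.6291 -0.2559] 0.0058
disc white (np.float64(418.3), np.float64(273.7)) [  6   6  32  32 791] [ 0.361  -0.3027  0.008 ] depthz 0.0075
disc terra (np.float64(213.3), np.float64(246.6)) [  6   5  34  34 869] [0.4342 0.1498 0.008 ] depthz nan
disc char (np.float64(273.8), np.float64(225.2)) [  6   6  32  31 770] [0.478  0.0138 0.008 ] depthz 0.0075
disc blue (np.float64(275.0), np.float64(150.2)) [  6   6  31  31 740] [0.6498 0.0063 0.008 ] depthz 0.0073
block [0.626 0.178 0.06 ]
cup [ 0.441 -0.152  0.085]
```

View pics/crop.png

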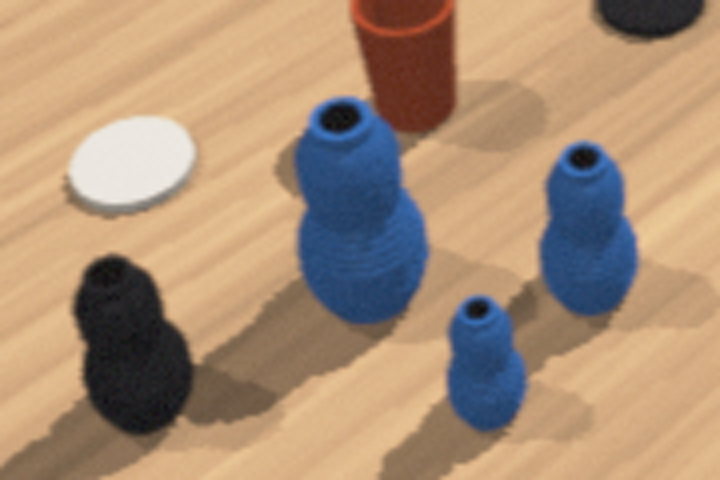

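The crop confirms the choice. The middle blue gourd, right in the crop and at scene (266,283), tops out at about 0.103 m; the large one is 0.133 m and the small one 0.079 m. I'll use yaw π/2, which makes a tool offset equal [dy, dx, -dz].

Request:
arm_command(motion=[{"grip":0.093,"offset":[0,0,0],"turn":[0,0,0.1814]},{"grip":0.093,"offset":[0,0,0],"turn":[0,0,0.1814]},{"grip":0.093,"offset":[0,0,0],"turn":[0,0,0.1814]},{"grip":0.093,"offset":[0,0,0],"turn":[0,0,0.1814]},{"grip":0.093,"offset":[0,0,0],"turn":[0,0,0.1814]},{"grip":0.093,"offset":[0,0,0],"turn":[0,0,0.1814]},{"grip":0.093,"offset":[0,0,0],"turn":[0,0,0.1814]},{"grip":0.093,"offset":[0,0,0],"turn":[0,0,0]}], force=15)

```text
time: 1.1
tool_pos: [0.2, 0.6446, 0.1952]
orientation: [-3.141, 0.001, 1.572]
force: [-0.3, -0.4, 0.2]
width: 0.0928
gripper_force: 0.0
```

Request:
arm_command(motion=[{"grip":0.093,"offset":[-0.033,0.0425,0],"turn":[0,0,0]},{"grip":0.093,"offset":[-0.033,0.0425,0],"turn":[0,0,0]},{"grip":0.093,"offset":[-0.033,0.0425,0],"turn":[0,0,0]},{"grip":0.093,"offset":[-0.033,0.0425,0],"turn":[0,0,0]},{"grip":0.093,"offset":[-0.033,0.0425,0],"turn":[0,0,0]},{"grip":0.093,"offset":[-0.033,0.0425,0],"turn":[0,0,0]},{"grip":0.093,"offset":[-0.033,0.0425,0],"turn":[0,0,0]},{"grip":0.093,"offset":[-0.033,0.0425,0],"turn":[0,0,0]}])

```text
time: 2.1
tool_pos: [0.5413, 0.3795, 0.1955]
orientation: [-3.142, -0.0, 1.576]
force: [0.4, 0.5, 0.1]
width: 0.0931
gripper_force: 0.0
```

Request:
arm_command(motion=[{"grip":0.093,"offset":[0,0,0],"turn":[0,0,0]}])

```text
time: 2.22
tool_pos: [0.5422, 0.3784, 0.1949]
orientation: [-3.141, 0.001, 1.572]
force: [0.2, 0.2, -0.5]
width: 0.0931
gripper_force: 0.0
```

Request:
arm_command(motion=[{"grip":0.093,"offset":[0.0035,-0.0015,0.028],"turn":[0,0,0]},{"grip":0.093,"offset":[0,0,0.028],"turn":[0,0,0]},{"grip":0.093,"offset":[0,0,0.028],"turn":[0,0,0]},{"grip":0.093,"offset":[0,0,0.028],"turn":[0,0,0]},{"grip":0.093,"offset":[0,0,0.028],"turn":[0,0,0]},{"grip":0.093,"offset":[0,0,0],"turn":[0,0,0]},{"grip":0.06,"offset":[0,0,0],"turn":[0,0,0]},{"grip":0.05,"offset":[0,0,0],"turn":[0,0,0]}])

```text
time: 3.22
tool_pos: [0.539, 0.3848, 0.0572]
orientation: [3.14, -0.001, 1.572]
force: [-0.1, -0.0, -0.6]
width: 0.0776
gripper_force: 0.0
```

Request:
arm_command(motion=[{"grip":0.046,"offset":[0,0,0],"turn":[0,0,0]},{"grip":0.042,"offset":[0,0,0],"turn":[0,0,0]},{"grip":0.03,"offset":[0,0,0],"turn":[0,0,0]},{"grip":0.03,"offset":[0,0,0],"turn":[0,0,0]},{"grip":0.03,"offset":[0,0,0],"turn":[0,0,0]}])

```text
time: 3.85
tool_pos: [0.5386, 0.3843, 0.0556]
orientation: [3.141, -0.0, 1.571]
force: [0.4, 0.9, 0.4]
width: 0.0408
gripper_force: 15.0
```

Request:
arm_command(motion=[{"grip":0.03,"offset":[0,0,-0.02],"turn":[0,0,0]},{"grip":0.03,"offset":[0,0,-0.03],"turn":[0,0,0]},{"grip":0.03,"offset":[-0.01,-0.004,-0.02],"turn":[0,0,0]},{"grip":0.03,"offset":[-0.03,-0.014,0],"turn":[0,0,0]},{"grip":0.03,"offset":[-0.045,-0.02,0],"turn":[0,0,0]},{"grip":0.03,"offset":[-0.05,-0.022,0],"turn":[0,0,0]},{"grip":0.03,"offset":[-0.045,-0.02,0],"turn":[0,0,0]},{"grip":0.03,"offset":[-0.035,-0.015,0],"turn":[0,0,0]}])

```text
time: 4.85
tool_pos: [0.4424, 0.1674, 0.1262]
orientation: [3.141, -0.0, 1.571]
force: [0.3, 0.1, -1.1]
width: 0.0409
gripper_force: 15.0
```

Request:
arm_command(motion=[{"grip":0.03,"offset":[-0.018,-0.01,0],"turn":[0,0,0]},{"grip":0.03,"offset":[0,0,0],"turn":[0,0,0]}])

```text
time: 5.1
tool_pos: [0.4332, 0.1502, 0.1264]
orientation: [3.14, -0.0, 1.569]
force: [0.3, -0.4, -1.2]
width: 0.0407
gripper_force: 15.0
```

Request:
arm_command(motion=[{"grip":0.03,"offset":[0,0,0.02],"turn":[0,0,0]},{"grip":0.03,"offset":[0,0,0.02],"turn":[0,0,0]},{"grip":0.03,"offset":[0,0,0.01],"turn":[0,0,0]},{"grip":0.03,"offset":[0,0,0.006],"turn":[0,0,0]},{"grip":0.03,"offset":[0,0,0.003],"turn":[0,0,0]},{"grip":0.03,"offset":[0,0,0.002],"turn":[0,0,0]},{"grip":0.03,"offset":[0,0,0.001],"turn":[0,0,0]},{"grip":0.03,"offset":[0,0,0],"turn":[0,0,0]}])

```text
time: 6.1
tool_pos: [0.4337, 0.1512, 0.0637]
orientation: [3.141, -0.0, 1.571]
force: [0.5, 1.7, -1.2]
width: 0.041
gripper_force: 15.0
```

```bash
python3 -c "
from h import *
p,d=snap('scene','s1'); q,e=snap('top','t1'); a=p[130:250,240:420]; b=q[190:310,110:290]
cv2.imwrite('pics/c1.png',cv2.resize(np.hstack([a,b])[:,:,::-1],None,fx=2.2,fy=2.2,interpolation=2)); print(arm.observe()['force'],arm.observe()['tool_pos'])"
```

```text
[ 0.80312288  0.1687992  -0.96072451] [0.4336878  0.15127168 0.06376397]
```

View pics/c1.png

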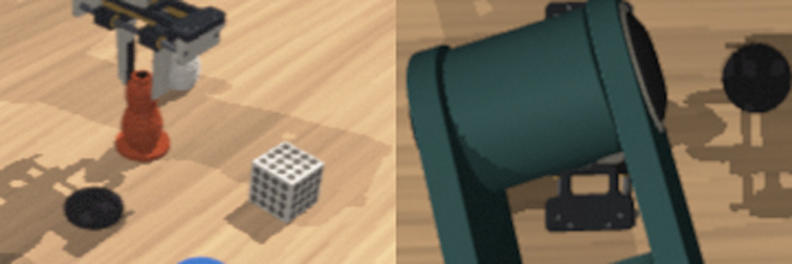

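The terracotta gourd stands centred over its disc in the left crop at (142,130). The force still shows its weight hanging, so I'll lower it further.

Request:
arm_command(motion=[{"grip":0.03,"offset":[0,0,0.0007],"turn":[0,0,0]},{"grip":0.03,"offset":[0,0,0],"turn":[0,0,0]},{"grip":0.03,"offset":[0,0,0.0007],"turn":[0,0,0]},{"grip":0.03,"offset":[0,0,0],"turn":[0,0,0]}])

```text
time: 6.7
tool_pos: [0.4343, 0.1514, 0.0632]
orientation: [3.14, -0.0, 1.571]
force: [-0.1, -1.2, 8.7]
width: 0.0409
gripper_force: 15.0
```

Request:
arm_command(motion=[{"grip":0.044,"offset":[0,0,0],"turn":[0,0,0]},{"grip":0.06,"offset":[0,0,0],"turn":[0,0,0]},{"grip":0.093,"offset":[0,0,0],"turn":[0,0,0]},{"grip":0.093,"offset":[0,0,0],"turn":[0,0,0]},{"grip":0.093,"offset":[0,0,-0.03],"turn":[0,0,0]},{"grip":0.093,"offset":[0,0,-0.04],"turn":[0,0,0]},{"grip":0.093,"offset":[0,0,-0.04],"turn":[0,0,0]},{"grip":0.093,"offset":[0,0,-0.03],"turn":[0,0,0]}])

```text
time: 7.7
tool_pos: [0.4337, 0.1513, 0.2039]
orientation: [3.14, -0.0, 1.571]
force: [0.2, -0.2, 0.5]
width: 0.0929
gripper_force: 0.0
```

Request:
arm_command(motion=[{"grip":0.093,"offset":[0.03,-0.012,0],"turn":[0,0,0]},{"grip":0.093,"offset":[0.04,-0.016,0],"turn":[0,0,0]},{"grip":0.093,"offset":[0.04,-0.016,0],"turn":[0,0,0]},{"grip":0.093,"offset":[0.038,-0.017,0],"turn":[0,0,0]},{"grip":0.093,"offset":[0,0,0],"turn":[0,0,0]},{"grip":0.093,"offset":[0,0,0],"turn":[0,0,0]}])

```text
time: 8.45
tool_pos: [0.3726, 0.299, 0.202]
orientation: [-3.141, 0.0, 1.572]
force: [-0.3, 0.4, 0.1]
width: 0.093
gripper_force: 0.0
```

Next I'll descend .147 onto the white gourd.

Request:
arm_command(motion=[{"grip":0.093,"offset":[0.0,0,0.03],"turn":[0,0,0]},{"grip":0.093,"offset":[0,0,0.03],"turn":[0,0,0]},{"grip":0.093,"offset":[0,0,0.03],"turn":[0,0,0]},{"grip":0.093,"offset":[0,0,0.03],"turn":[0,0,0]},{"grip":0.093,"offset":[0,0,0.027],"turn":[0,0,0]},{"grip":0.093,"offset":[0,0,0],"turn":[0,0,0]},{"grip":0.06,"offset":[0,0,0],"turn":[0,0,0]},{"grip":0.05,"offset":[0,0,0],"turn":[0,0,0]}])

```text
time: 9.45
tool_pos: [0.3732, 0.2994, 0.0565]
orientation: [3.14, -0.001, 1.571]
force: [0.2, 0.9, -0.2]
width: 0.0778
gripper_force: 0.0
```

Request:
arm_command(motion=[{"grip":0.046,"offset":[0,0,0],"turn":[0,0,0]},{"grip":0.042,"offset":[0,0,0],"turn":[0,0,0]},{"grip":0.03,"offset":[0,0,0],"turn":[0,0,0]},{"grip":0.03,"offset":[0,0,0],"turn":[0,0,0]},{"grip":0.03,"offset":[0,0,0],"turn":[0,0,0]}])

```text
time: 10.07
tool_pos: [0.3726, 0.2992, 0.0552]
orientation: [3.141, -0.0, 1.571]
force: [-0.5, 0.4, 0.0]
width: 0.0412
gripper_force: 15.0
```

Request:
arm_command(motion=[{"grip":0.03,"offset":[0,0,-0.02],"turn":[0,0,0]},{"grip":0.03,"offset":[0,0,-0.04],"turn":[0,0,0]},{"grip":0.03,"offset":[0,0,-0.04],"turn":[0,0,0]},{"grip":0.03,"offset":[-0.01,0.01,-0.04],"turn":[0,0,0]},{"grip":0.03,"offset":[-0.03,0.02,-0.02],"turn":[0,0,0]},{"grip":0.03,"offset":[-0.04,0.02,0],"turn":[0,0,0]},{"grip":0.03,"offset":[-0.045,0.02,0],"turn":[0,0,0]},{"grip":0.03,"offset":[-0.045,0.01,0],"turn":[0,0,0]}])

```text
time: 11.08
tool_pos: [0.453, 0.1278, 0.2164]
orientation: [3.141, -0.0, 1.571]
force: [-0.0, -0.0, -1.8]
width: 0.041
gripper_force: 15.0
```

Request:
arm_command(motion=[{"grip":0.03,"offset":[-0.05,0,0],"turn":[0,0,0]},{"grip":0.03,"offset":[-0.05,0,0],"turn":[0,0,0]},{"grip":0.03,"offset":[-0.05,0,0],"turn":[0,0,0]},{"grip":0.03,"offset":[-0.05,0,0],"turn":[0,0,0]},{"grip":0.03,"offset":[-0.05,-0.01,0],"turn":[0,0,0]},{"grip":0.03,"offset":[-0.05,-0.02,0],"turn":[0,0,0]},{"grip":0.03,"offset":[-0.05,-0.025,0],"turn":[0,0,0]},{"grip":0.03,"offset":[-0.04,-0.02,0],"turn":[0,0,0]}])

```text
time: 12.08
tool_pos: [0.3764, -0.2624, 0.2166]
orientation: [3.141, 0.001, 1.57]
force: [0.4, -0.0, -0.7]
width: 0.0409
gripper_force: 15.0
```

Request:
arm_command(motion=[{"grip":0.03,"offset":[-0.03,-0.01,0],"turn":[0,0,0]},{"grip":0.03,"offset":[0,0,0],"turn":[0,0,0]},{"grip":0.03,"offset":[0,0,0],"turn":[0,0,0]}])

```text
time: 12.45
tool_pos: [0.3678, -0.2905, 0.2159]
orientation: [3.141, 0.0, 1.571]
force: [1.1, 1.1, -1.2]
width: 0.0411
gripper_force: 15.0
```

Request:
arm_command(motion=[{"grip":0.03,"offset":[-0.0125,-0.007,0.02],"turn":[0,0,0]},{"grip":0.03,"offset":[0,0,0.035],"turn":[0,0,0]},{"grip":0.03,"offset":[0,0,0.035],"turn":[0,0,0]},{"grip":0.03,"offset":[0,0,0.03],"turn":[0,0,0]},{"grip":0.03,"offset":[0,0,0.018],"turn":[0,0,0]},{"grip":0.03,"offset":[0,0,0.008],"turn":[0,0,0]},{"grip":0.03,"offset":[0,0,0.004],"turn":[0,0,0]},{"grip":0.03,"offset":[0,0,0.001],"turn":[0,0,0]}])

```text
time: 13.45
tool_pos: [0.3609, -0.3035, 0.0647]
orientation: [3.141, 0.001, 1.571]
force: [-0.4, -0.6, -1.4]
width: 0.0409
gripper_force: 15.0
```

Request:
arm_command(motion=[{"grip":0.03,"offset":[0,0,0.0005],"turn":[0,0,0]},{"grip":0.03,"offset":[0,0,0],"turn":[0,0,0]},{"grip":0.03,"offset":[0,0,0],"turn":[0,0,0]}])

```text
time: 13.82
tool_pos: [0.3608, -0.3033, 0.0639]
orientation: [3.141, 0.0, 1.571]
force: [0.7, 0.8, -2.0]
width: 0.0415
gripper_force: 15.0
```

Request:
arm_command(motion=[{"grip":0.03,"offset":[0,0,0.0008],"turn":[0,0,0]},{"grip":0.03,"offset":[0,0,0],"turn":[0,0,0]},{"grip":0.03,"offset":[0,0,0.0006],"turn":[0,0,0]},{"grip":0.03,"offset":[0,0,0],"turn":[0,0,0]}])

```text
time: 14.32
tool_pos: [0.361, -0.3036, 0.063]
orientation: [3.141, 0.001, 1.571]
force: [-1.0, -0.4, 7.7]
width: 0.0411
gripper_force: 15.0
```

```bash
python3 -c "
from h import *
p,d=snap('scene','s2'); a=p[200:320,80:260]
cv2.imwrite('pics/c2.png',cv2.resize(a[:,:,::-1],None,fx=3,fy=3,interpolation=2))"
```

```text
(no output)
```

View pics/c2.png

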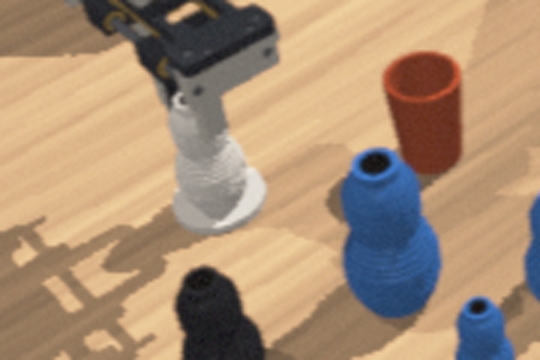

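The white gourd is on its disc (crop 220,202) with its foot well inside. I'll release it and go to charcoal.

Request:
arm_command(motion=[{"grip":0.044,"offset":[0,0,0],"turn":[0,0,0]},{"grip":0.06,"offset":[0,0,0],"turn":[0,0,0]},{"grip":0.093,"offset":[0,0,0],"turn":[0,0,0]},{"grip":0.093,"offset":[0,0,0],"turn":[0,0,0]},{"grip":0.093,"offset":[0,0,-0.03],"turn":[0,0,0]},{"grip":0.093,"offset":[0,0,-0.04],"turn":[0,0,0]},{"grip":0.093,"offset":[0,0,-0.04],"turn":[0,0,0]},{"grip":0.093,"offset":[0,0,-0.03],"turn":[0,0,0]}])

```text
time: 15.38
tool_pos: [0.3608, -0.3034, 0.204]
orientation: [3.141, 0.001, 1.571]
force: [-0.9, -0.5, -0.5]
width: 0.093
gripper_force: 0.0
```

Request:
arm_command(motion=[{"grip":0.093,"offset":[-0.017,0.03,0],"turn":[0,0,0]},{"grip":0.093,"offset":[-0.023,0.04,0],"turn":[0,0,0]},{"grip":0.093,"offset":[-0.023,0.04,0],"turn":[0,0,0]},{"grip":0.093,"offset":[-0.024,0.04,0],"turn":[0,0,0]},{"grip":0.093,"offset":[0,0,0],"turn":[0,0,0]},{"grip":0.093,"offset":[0,0,0],"turn":[0,0,0]}])

```text
time: 16.12
tool_pos: [0.5104, -0.39, 0.2019]
orientation: [-3.141, -0.0, 1.571]
force: [-0.9, -0.8, -0.1]
width: 0.0929
gripper_force: 0.0
```

Request:
arm_command(motion=[{"grip":0.093,"offset":[0.0,0.001,0.03],"turn":[0,0,0]},{"grip":0.093,"offset":[0,0,0.03],"turn":[0,0,0]},{"grip":0.093,"offset":[0,0,0.03],"turn":[0,0,0]},{"grip":0.093,"offset":[0,0,0.03],"turn":[0,0,0]},{"grip":0.093,"offset":[0,0,0.027],"turn":[0,0,0]},{"grip":0.093,"offset":[0,0,0],"turn":[0,0,0]},{"grip":0.06,"offset":[0,0,0],"turn":[0,0,0]},{"grip":0.05,"offset":[0,0,0],"turn":[0,0,0]}])

```text
time: 17.12
tool_pos: [0.5121, -0.3907, 0.0571]
orientation: [3.14, 0.002, 1.571]
force: [-0.4, 0.1, 0.1]
width: 0.0776
gripper_force: 0.0
```

Request:
arm_command(motion=[{"grip":0.046,"offset":[0,0,0],"turn":[0,0,0]},{"grip":0.042,"offset":[0,0,0],"turn":[0,0,0]},{"grip":0.03,"offset":[0,0,0],"turn":[0,0,0]},{"grip":0.03,"offset":[0,0,0],"turn":[0,0,0]},{"grip":0.03,"offset":[0,0,0],"turn":[0,0,0]}])

```text
time: 17.75
tool_pos: [0.5117, -0.3903, 0.0552]
orientation: [-3.142, 0.0, 1.571]
force: [0.9, -0.6, -0.7]
width: 0.0411
gripper_force: 15.0
```

Request:
arm_command(motion=[{"grip":0.03,"offset":[0,0,-0.02],"turn":[0,0,0]},{"grip":0.03,"offset":[0,0,-0.04],"turn":[0,0,0]},{"grip":0.03,"offset":[0,0,-0.045],"turn":[0,0,0]},{"grip":0.03,"offset":[0,0,-0.04],"turn":[0,0,0]},{"grip":0.03,"offset":[0.01,0,-0.02],"turn":[0,0,0]},{"grip":0.03,"offset":[0.03,-0.004,0],"turn":[0,0,0]},{"grip":0.03,"offset":[0.045,-0.005,0],"turn":[0,0,0]},{"grip":0.03,"offset":[0.05,-0.005,0],"turn":[0,0,0]}])

```text
time: 18.75
tool_pos: [0.497, -0.2535, 0.2198]
orientation: [-3.141, -0.001, 1.57]
force: [0.7, 0.8, -0.7]
width: 0.0409
gripper_force: 15.0
```

Request:
arm_command(motion=[{"grip":0.03,"offset":[0.05,-0.005,0],"turn":[0,0,0]},{"grip":0.03,"offset":[0.05,-0.005,0],"turn":[0,0,0]},{"grip":0.03,"offset":[0.05,-0.005,0],"turn":[0,0,0]},{"grip":0.03,"offset":[0.05,-0.005,0],"turn":[0,0,0]},{"grip":0.03,"offset":[0.04,0,0],"turn":[0,0,0]},{"grip":0.03,"offset":[0.029,0,0],"turn":[0,0,0]},{"grip":0.03,"offset":[0,0,0],"turn":[0,0,0]},{"grip":0.03,"offset":[0,0,0],"turn":[0,0,0]}])

```text
time: 19.75
tool_pos: [0.4773, 0.0136, 0.2201]
orientation: [-3.141, 0.0, 1.571]
force: [0.2, -0.3, -1.2]
width: 0.041
gripper_force: 15.0
```

Request:
arm_command(motion=[{"grip":0.03,"offset":[0,0,0.02],"turn":[0,0,0]},{"grip":0.03,"offset":[0,0,0.035],"turn":[0,0,0]},{"grip":0.03,"offset":[0,0,0.035],"turn":[0,0,0]},{"grip":0.03,"offset":[0,0,0.033],"turn":[0,0,0]},{"grip":0.03,"offset":[0,0,0.019],"turn":[0,0,0]},{"grip":0.03,"offset":[0,0,0.008],"turn":[0,0,0]},{"grip":0.03,"offset":[0,0,0.004],"turn":[0,0,0]},{"grip":0.03,"offset":[0,0,0.0015],"turn":[0,0,0]}])

```text
time: 20.75
tool_pos: [0.478, 0.0137, 0.0654]
orientation: [3.141, 0.0, 1.571]
force: [-0.3, 0.1, -0.9]
width: 0.0407
gripper_force: 15.0
```

Request:
arm_command(motion=[{"grip":0.03,"offset":[0,0,0.0005],"turn":[0,0,0]},{"grip":0.03,"offset":[0,0,0],"turn":[0,0,0]},{"grip":0.03,"offset":[0,0,0.0005],"turn":[0,0,0]},{"grip":0.03,"offset":[0,0,0],"turn":[0,0,0]}])

```text
time: 21.25
tool_pos: [0.4776, 0.0138, 0.0638]
orientation: [3.142, 0.0, 1.571]
force: [-0.2, 0.7, -1.9]
width: 0.041
gripper_force: 15.0
```

Request:
arm_command(motion=[{"grip":0.03,"offset":[0,0,0.0007],"turn":[0,0,0]},{"grip":0.03,"offset":[0,0,0],"turn":[0,0,0]},{"grip":0.03,"offset":[0,0,0.0005],"turn":[0,0,0]},{"grip":0.03,"offset":[0,0,0],"turn":[0,0,0]}])

```text
time: 21.75
tool_pos: [0.4779, 0.0138, 0.0632]
orientation: [3.141, -0.0, 1.571]
force: [-1.7, 0.7, 6.9]
width: 0.041
gripper_force: 15.0
```

```bash
python3 -c "
from h import *
p,d=snap('scene','s3'); a=p[130:270,230:410]
cv2.imwrite('pics/c3.png',cv2.resize(a[:,:,::-1],None,fx=3,fy=3,interpolation=2))"
```

```text
(no output)
```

View pics/c3.png

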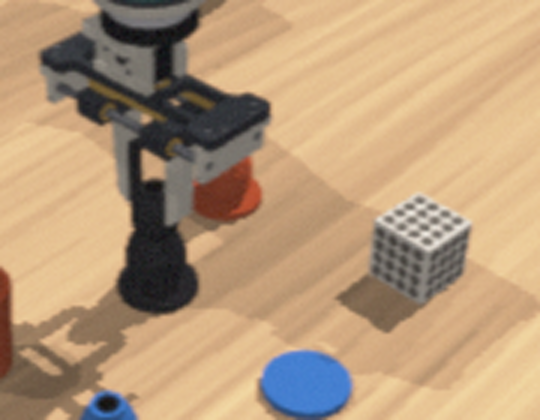

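Charcoal is centred on its disc (crop 158,285). I'll release it and go to the middle blue.

Request:
arm_command(motion=[{"grip":0.044,"offset":[0,0,0],"turn":[0,0,0]},{"grip":0.06,"offset":[0,0,0],"turn":[0,0,0]},{"grip":0.093,"offset":[0,0,0],"turn":[0,0,0]},{"grip":0.093,"offset":[0,0,0],"turn":[0,0,0]},{"grip":0.093,"offset":[0,0,-0.03],"turn":[0,0,0]},{"grip":0.093,"offset":[0,0,-0.04],"turn":[0,0,0]},{"grip":0.093,"offset":[0,0,-0.04],"turn":[0,0,0]},{"grip":0.093,"offset":[0,0,-0.03],"turn":[0,0,0]}])

```text
time: 22.8
tool_pos: [0.4778, 0.0137, 0.2044]
orientation: [3.14, 0.0, 1.571]
force: [0.0, -0.5, 0.4]
width: 0.0929
gripper_force: 0.0
```

Request:
arm_command(motion=[{"grip":0.093,"offset":[-0.027,0.02,0],"turn":[0,0,0]},{"grip":0.093,"offset":[-0.04,0.03,0],"turn":[0,0,0]},{"grip":0.093,"offset":[-0.04,0.03,0],"turn":[0,0,0]},{"grip":0.093,"offset":[-0.04,0.03,0],"turn":[0,0,0]},{"grip":0.093,"offset":[-0.03,0.024,0],"turn":[0,0,0]},{"grip":0.093,"offset":[-0.017,0.01,0],"turn":[0,0,0]},{"grip":0.093,"offset":[0,0,0],"turn":[0,0,0]},{"grip":0.093,"offset":[0,0,0],"turn":[0,0,0]}])

```text
time: 23.8
tool_pos: [0.6212, -0.1794, 0.2028]
orientation: [3.141, -0.0, 1.571]
force: [0.6, -0.6, 1.2]
width: 0.0927
gripper_force: 0.0
```

Request:
arm_command(motion=[{"grip":0.093,"offset":[0.0,0.001,0.03],"turn":[0,0,0]},{"grip":0.093,"offset":[0,0,0.03],"turn":[0,0,0]},{"grip":0.093,"offset":[0,0,0.03],"turn":[0,0,0]},{"grip":0.093,"offset":[0,0,0.03],"turn":[0,0,0]},{"grip":0.093,"offset":[0,0,0.028],"turn":[0,0,0]},{"grip":0.093,"offset":[0,0,0],"turn":[0,0,0]},{"grip":0.06,"offset":[0,0,0],"turn":[0,0,0]},{"grip":0.05,"offset":[0,0,0],"turn":[0,0,0]}])

```text
time: 24.8
tool_pos: [0.6233, -0.1802, 0.0563]
orientation: [3.139, 0.001, 1.571]
force: [0.5, 0.5, -0.3]
width: 0.0771
gripper_force: 0.0
```

Request:
arm_command(motion=[{"grip":0.046,"offset":[0,0,0],"turn":[0,0,0]},{"grip":0.042,"offset":[0,0,0],"turn":[0,0,0]},{"grip":0.03,"offset":[0,0,0],"turn":[0,0,0]},{"grip":0.03,"offset":[0,0,0],"turn":[0,0,0]},{"grip":0.03,"offset":[0,0,0],"turn":[0,0,0]}])

```text
time: 25.42
tool_pos: [0.6226, -0.1802, 0.0545]
orientation: [-3.141, 0.0, 1.571]
force: [-0.1, -0.1, 1.1]
width: 0.041
gripper_force: 15.0
```

Request:
arm_command(motion=[{"grip":0.03,"offset":[0,0,-0.02],"turn":[0,0,0]},{"grip":0.03,"offset":[0,0,-0.03],"turn":[0,0,0]},{"grip":0.03,"offset":[0,0,-0.03],"turn":[0,0,0]},{"grip":0.03,"offset":[0.03,0.005,0],"turn":[0,0,0]},{"grip":0.03,"offset":[0.045,0.006,0],"turn":[0,0,0]},{"grip":0.03,"offset":[0.045,0.006,0],"turn":[0,0,0]},{"grip":0.03,"offset":[0.04,0.006,0],"turn":[0,0,0]},{"grip":0.03,"offset":[0.026,0.004,0],"turn":[0,0,0]}])

```text
time: 26.42
tool_pos: [0.6499, 0.0076, 0.1361]
orientation: [3.141, -0.0, 1.572]
force: [0.1, 0.2, -2.6]
width: 0.0413
gripper_force: 15.0
```

Request:
arm_command(motion=[{"grip":0.03,"offset":[0,0,0],"turn":[0,0,0]},{"grip":0.03,"offset":[0,0,0],"turn":[0,0,0]}])

```text
time: 26.68
tool_pos: [0.6497, 0.0053, 0.1353]
orientation: [3.141, 0.0, 1.571]
force: [-0.0, -0.6, -1.0]
width: 0.0412
gripper_force: 15.0
```

Request:
arm_command(motion=[{"grip":0.03,"offset":[0,0,0.02],"turn":[0,0,0]},{"grip":0.03,"offset":[0,0,0.025],"turn":[0,0,0]},{"grip":0.03,"offset":[0,0,0.015],"turn":[0,0,0]},{"grip":0.03,"offset":[0,0,0.007],"turn":[0,0,0]},{"grip":0.03,"offset":[0,0,0.003],"turn":[0,0,0]},{"grip":0.03,"offset":[0,0,0.001],"turn":[0,0,0]},{"grip":0.03,"offset":[0,0,0.0007],"turn":[0,0,0]},{"grip":0.03,"offset":[0,0,0],"turn":[0,0,0]}])

```text
time: 27.68
tool_pos: [0.6498, 0.0058, 0.0632]
orientation: [3.141, 0.0, 1.571]
force: [-0.2, 0.3, -1.5]
width: 0.0414
gripper_force: 15.0
```

Request:
arm_command(motion=[{"grip":0.03,"offset":[0,0,0.0005],"turn":[0,0,0]},{"grip":0.03,"offset":[0,0,0],"turn":[0,0,0]},{"grip":0.03,"offset":[0,0,0.0005],"turn":[0,0,0]},{"grip":0.03,"offset":[0,0,0],"turn":[0,0,0]}])

```text
time: 28.18
tool_pos: [0.6498, 0.0058, 0.0625]
orientation: [3.141, -0.0, 1.571]
force: [-2.6, 0.4, 4.6]
width: 0.0406
gripper_force: 15.0
```

Contact is made. I'll release, retreat up and move clear.

Request:
arm_command(motion=[{"grip":0.044,"offset":[0,0,0],"turn":[0,0,0]},{"grip":0.06,"offset":[0,0,0],"turn":[0,0,0]},{"grip":0.093,"offset":[0,0,0],"turn":[0,0,0]},{"grip":0.093,"offset":[0,0,0],"turn":[0,0,0]},{"grip":0.093,"offset":[0,0,-0.03],"turn":[0,0,0]},{"grip":0.093,"offset":[0,0,-0.05],"turn":[0,0,0]},{"grip":0.093,"offset":[0,0,-0.05],"turn":[0,0,0]},{"grip":0.093,"offset":[0,0,-0.05],"turn":[0,0,0]}])

```text
time: 29.18
tool_pos: [0.6494, 0.0058, 0.2435]
orientation: [3.141, -0.0, 1.571]
force: [0.8, -1.2, 0.4]
width: 0.0929
gripper_force: 0.0
```

Request:
arm_command(motion=[{"grip":0.093,"offset":[0.05,0,0],"turn":[0,0,0]},{"grip":0.093,"offset":[0.05,0,0],"turn":[0,0,0]},{"grip":0.093,"offset":[0.05,0,0],"turn":[0,0,0]},{"grip":0.093,"offset":[0.05,0,0],"turn":[0,0,0]},{"grip":0.093,"offset":[0.05,0,0],"turn":[0,0,0]},{"grip":0.093,"offset":[0.05,0,0],"turn":[0,0,0]},{"grip":0.093,"offset":[0.05,0,0],"turn":[0,0,0]},{"grip":0.093,"offset":[0,0,0],"turn":[0,0,0]}])

```text
time: 30.18
tool_pos: [0.6488, 0.3589, 0.2408]
orientation: [-3.14, 0.0, 1.574]
force: [0.0, -0.2, 0.0]
width: 0.0928
gripper_force: 0.0
```

```bash
python3 - <<'E'
from h import *
n={}
snap('scene','sF'); snap('top','tF')
A=np.concatenate([cloud('scene',np.load('sF.npy')).reshape(-1,3),cloud('top',np.load('tF.npy')).reshape(-1,3)])
for k,g in dict(white=(.361,-.303),terra=(.434,.150),char=(.478,.014),blue=(.65,.006)).items():
    m=(np.hypot(*(A[:,:2]-g).T)<.04)
    for lo,hi,r in((.074,.09,.021),(.028,.042,.027)):
        q=A[m&(A[:,2]>lo)&(A[:,2]<hi)]
        if len(q)>8: c,e=fitc(q[:,:2],r); print(k,lo,len(q),(c-g).round(4),round(e,4))
    print(' zmax',np.nanmax(A[m&(A[:,2]<.15),2]).round(4))
E
```

```text
white 0.074 158 [-0.0007 -0.0001] 0.0018
white 0.028 170 [-0.0009 -0.0002] 0.0018
 zmax 0.1119
terra 0.074 102 [ 0.0002 -0.0005] 0.0017
terra 0.028 114 [ 0.     -0.0006] 0.0018
 zmax 0.112
char 0.074 114 [-0.0013  0.0014] 0.0017
char 0.028 129 [-0.0013  0.0014] 0.002
 zmax 0.1119
blue 0.074 154 [-0.0012  0.0018] 0.0017
blue 0.028 146 [-0.0012  0.0024] 0.0017
 zmax 0.1114
```

View pics/sF.png

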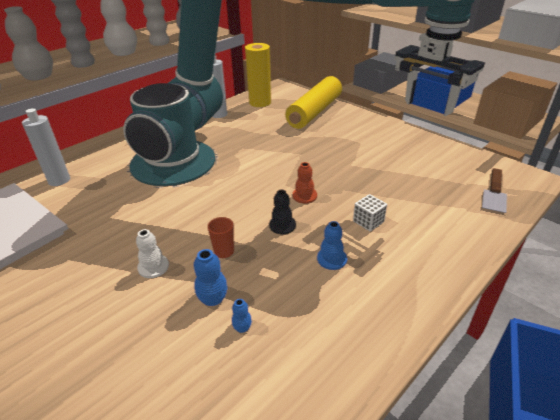

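View pics/tF.png

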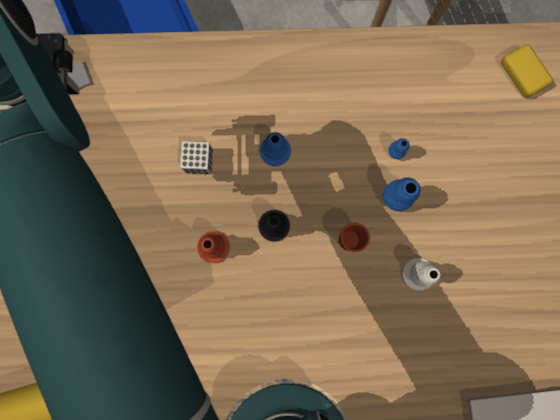

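All four gourds stand on their own discs: scene white (152,255), charcoal (282,212), terracotta (304,183), blue (332,245). Each is upright and within 3 mm of centre, and the block and cup are where they started.

```bash
python3 -c "
from station import arm; print(arm.job_done())"
```

```text
the job is handed in; nothing more can be done
None
```

All four gourd vases, including the middle-sized blue one, stand upright on the discs of their own colour, within 3 mm of centre by the final camera check; the block and cup stayed put, and the job was handed in at about 30 s of the 112 s allowed (the hand-in returned no verdict).

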